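Tip the rock chips into the dish and hold the viewing mirror on its marker

TASK

Lift the yellow side handle of the black hinged tray so that all four rock chips slide into the white dish, and lower the tray flat again. Then swing the mirror by the red post on its lever until its reflected red line falls on the orange marker post beside the dish, so that the camera sees the marker in the mirror. The mirror springs back, so finish while still holding its lever steady at that angle, and leave everything else on the bench where it stands.

Things in the scene. Friction and masses are not known exactly. Their poses are not given: they have to be found in the camera images.
- tipper: fixed tipping station: open white dish with a black hinged tray behind it. Origin on the table under the dish; in its axes (mm) the dish's inside spans x -50 to 50, y -70 to 50, floor at z 5, walls 55 high (the -y wall 94). The tray lies level on the +y side, its open lip above the dish; chips slide off it towards -y. z up.
- tray (a joint): tilt of the black tray, rad: 0 level (rest, it falls back to 0 by its weight if let go), grows as its handle end is raised, stop at 1.25. The chips slide off at about 0.45 to 0.7; 1.0 empties it. Tray 78 mm wide, 135 mm long, 20 mm walls on three sides, open at the hinge lip; about 0.25 kg.
- tray_hinge (a point): middle of the tray's hinge axis, at the tray's lip, 75 mm above the table and at (0, 20, 75) mm in the tipper's axes; the hinge axis is the tipper's x axis direction
- tray_handle (a point): grip point on the tray's handle: a yellow round bar, 12 mm thick, jutting sideways (the tipper's -x) 71 mm beyond the tray's side near its far end, free all round. The point is on the bar's axis, 43 mm out from the tray, 87 mm above the table when level, (-82, 125, 12) mm from the hinge point in tipper axes. Close across it, along the tipper's y; the bar turns between the fingers.
- chip0: loose rock chip, tan, about 22 x 18 x 18 mm, 13 to 22 g, on the tray at the start; origin at the middle of its underside
- chip1: loose rock chip, reddish brown, about 22 x 18 x 18 mm, 13 to 22 g, on the tray at the start; origin at the middle of its underside
- chip2: loose rock chip, grey green, about 22 x 18 x 18 mm, 13 to 22 g, on the tray at the start; origin at the middle of its underside
- chip3: loose rock chip, pale beige, about 22 x 18 x 18 mm, 13 to 22 g, on the tray at the start; origin at the middle of its underside
- marker (a point): the marker: centre line of the orange round post, 30 mm across, 70 mm tall, standing on the table just outside the dish at the end away from the tray; this point is 45 mm up
- camera_lens (a point): front of the lens of the small fixed cream camera, 47 mm above the table; it looks level at the mirror's pivot 160 mm away
- mirror: silvery pane 60 x 50 mm in a black frame on an upright pivot, with a lever on its back. Origin on the pivot 24 mm above the table, x axis the way it faces, z up; the lever's red post stands 85 mm from the pivot along -x. From rest it turns only anticlockwise (seen from above), up to 1.25 rad; a spring (0.3 N m/rad, wound 0.6 rad at rest) always drives it back: 2 to 6 N at the post.
- mirror_post (a point): point to grip on the red post (round, 12 mm thick, 59 mm of it free above the lever, top 86 mm above the table); this point lies on its axis 70 mm above the table
- beam: the camera's sight line after the mirror, shown as a thin red pilot line drawn on the table outwards from the mirror (another runs from camera to mirror). Origin on the table at the mirror's pivot, x axis along the reflected line, z up. It turns twice as far as the mirror; at rest it lies 0.21 rad anticlockwise of the direction pivot to camera. The camera sees what it points at.
- wash_bottle: white plastic wash bottle with a bent spout, 70 mm across, 188 mm tall; origin under its centre; a bystander
- amber_bottle: brown glass bottle with black cap, 60 mm across, 105 mm tall; origin under its centre; a bystander
- vial: small brown vial, 24 mm across, 45 mm tall, near the robot; origin under its centre; a bystander
- clear_vial: small clear vial with white cap, 26 mm across, 50 mm tall; origin under its centre; a bystander
- petri_dish: clear glass dish, 84 mm across, 18 mm tall; origin under its centre; a bystander
- slide_box: pale wooden slide box 90 x 130 x 40 mm; origin under its centre; a bystander
- needle_tool: hand tool lying flat, black handle and steel blade, 150 mm long along its x, about 26 mm thick; origin at mid-length on the table; a bystander

How it is judged:
On the way, in this order (a step that is already met when the one before it is completed fails the run):
1. all four chips lie in the white dish (x of chip0 in the frame of tipper between -0.05 and 0.05 m and y of chip0 in the frame of tipper between -0.071 and 0.05 m and height (world z) of each of chip0, chip1, chip2, chip3 below 0.055 m and x of chip1 in the frame of tipper between -0.05 and 0.05 m and y of chip1 in the frame of tipper between -0.071 and 0.05 m and x of chip2 in the frame of tipper between -0.05 and 0.05 m and y of chip2 in the frame of tipper between -0.071 and 0.05 m and x of chip3 in the frame of tipper between -0.05 and 0.05 m and y of chip3 in the frame of tipper between -0.071 and 0.05 m), for 0.2 s.
2. the fingers hold the mirror lever so that the reflected line falls on the orange marker (y of marker in the frame of beam between -0.015 and 0.015 m and x of marker in the frame of beam above 0.05 m and contact force between the fingers and mirror above 0.5 N), for 0.2 s.
At the end, for the whole second after the job is handed in: All four chips are inside the dish, the tray is back within 0.1 rad of level, the fingers press on the mirror's lever with over 0.5 N, the reflected line is still (turning under 0.16 rad/s), and the reflected line passes within 15 mm of the marker post's centre line (the post is 30 mm across) (all of step 1 and all of step 2 and value of joint tray below 0.1 rad and angular speed of beam below 0.16 rad/s); the arm keeps its last pose, push and grip.
It fails at once if a bystander is pushed more than 30 mm or tipped over (distance of any of wash_bottle, amber_bottle, vial, clear_vial, petri_dish, slide_box, needle_tool from where it was at the start of the episode above 0.03 m or angle between any of wash_bottle, amber_bottle, vial, clear_vial, petri_dish, slide_box's own z axis and vertical above 0.6 rad).
It also fails if it takes over 59 s, if anything falls off the work surface, if the arm or the gripper's body presses on something with over 40 N, if the wrist force passes 120 N, or if a joint passes its speed limit or range.

ROBOT

A 6-joint arm with a two-finger parallel gripper is mounted at the origin on the work surface. World frame = base frame: x ahead of the robot, y to its left, z up, the work surface at z = 0. Lengths are in m, angles in rad, forces in N, time in s.
With the tool pointing down it reaches from about 0.35 to 0.975 m from the base axis. Payload 4.9 kg.
Tool frame: the origin (TCP) lies at the very end of the fingers, on their centre line; the grasp point (between the pads) lies ctrl.grip_point_offset behind it (ctrl.grip_point_offset is the distance from the TCP to the grasp point, in m); z points along the fingers, y is the direction in which the jaws open and shut (so a half turn about z gives the same grasp; the last joint's range is limited). The gripper opens to 85 mm and grips with 20 to 120 N. Pads are 22 mm wide; open, the fingers measure 114 mm over their backs; the gripper's body (76 mm by 85 mm) begins 54 mm behind the grasp point. The pads swing forward as they close: fully open they stand 13 mm farther back than shut.
Start: joints at [-0.119, 0.053, 1.613, -0, 1.476, -0.119], TCP at [0.625, 0, 0.231] pointing down, gripper open.
Joint ranges: [-3.01, 3.01], [-1.01, 2.22], [0.06, 2.58], [-1.02, 4.17], [0.09, 2.62], [-3.14, 3.14]. Speed limits (rad/s): [2.57, 2.57, 3.14, 3.14, 3.14, 3.14].

INTERFACE

Orientations are given as a rotation vector (axis times angle).
In Python, from station import ctrl gives the robot as it stands. The module is installed in compiled form; this text tells all that it offers.
- The arm moves only by the shell command python3 -m creep 'ROWS' [FORCE]. ROWS is JSON, a list of rows, each a list of 5 numbers: the closure in counts, from 0 (fully open) to 255 (shut), then the shift along the tool's x, y, z in mm, then the turn about the tool's z in rad. A call has 1 to 12 rows; each row is the pose to reach, as a shift and turn from the pose commanded when the call began, along the tool's axes at that moment; what a row does not reach only later rows make up. A row lasts 1/12 s, in which the tool goes at most 41.7 mm and 7.16 degrees, less where a joint would pass 70% of its speed; a pose out of reach is approached as far as the arm can. A call with a gripper value outside its range is refused whole. The fingers move at their own pace and stop on an object; FORCE is the grip in N (left out, the last holds). Time passes only in rows, so rows that repeat a pose let the fingers close. It gives the time, the measured TCP pose, the force and the opening at its end, in the units of the state.
- ctrl.get_obs(): the state, without advancing time (a new reading comes with each control period).
- ctrl.get_image(name): name is "scene" or "side" or "wrist"; returns the picture (480x640x3 uint8, red, green, blue); there is no depth.
- ctrl.calibration(name): a dict with "fx", "fy", "cx", "cy" (pixels), "R" (3x3) and "t" (3): a world point X has camera coordinates R X + t. Camera axes: x right, y down, z forward; pixel columns grow to the right and rows downward; lengths in m; the calibration is good to about 2 mm. A picture is of the moment at which its call begins: read the wrist's pose just before it. calibration takes no time and is no camera call; for the wrist camera it gives the pose at the moment of the call.
- ctrl.finish_job(): hands the job in, once; it reports no verdict.
Trained networks look in the newest picture that a camera, given by its name, has taken for a name from the list of things; names that differ only in an ending like _2 or _b are one class to them, and where a whole thing is asked for, a point or a joint stands for the part that bears it (a point fixed in the world has none). Each returns a list of dicts, best first, with "conf" (0 to 1); they miss things now and then, are a little off and sometimes report something else, mostly with a low value. They report only what shows in the picture. A call takes as long as a camera call.
- ctrl.boxes_of(camera, label): "rect" ([left, top, width, height] in pixels, round what is visible of it).
- ctrl.outline_of(camera, label): "mask" (480x640 bool, what is visible of it) and "rect" ([left, top, width, height] in pixels, round what is visible of it).
The state is a dict: "t": time; "q": joint angles; "dq": joint speeds; "effort": joint torques, N m; "tool_pos": TCP position; "tool_rot": TCP orientation; "contact_force": force on the tool from outside, world axes, zero at the start; "wrist_torque": the same for the moment, N m; "opening": finger opening in m.
Only numpy, scipy, OpenCV 4.12 (cv2) and the standard library are available. Lean on these libraries where they do the work, as an engineer would, in place of code of your own. Each camera call takes 0.05 s, during which the arm holds its last target. There are 200 camera calls.

## Working session

There is one attempt and no reset: what is moved stays moved. The work goes in short steps, Python scripts to look and compute and a shell command to move; the robot and the scene stay as the last step left them, time stands still between calls to the robot, and variables do not carry over. Pictures are saved under pics/ and viewed, about 8 in all and at most 12, crops included, and the job is handed in when it is done.

```bash
mkdir -p pics; python3 - <<'E'
from station import ctrl
import cv2
o=ctrl.get_obs();print(o['t'],o['tool_pos'],o['tool_rot'],ctrl.grip_point_offset,o['opening'])
for n in("scene","side"):
    im=ctrl.get_image(n);cv2.imwrite(f'pics/{n}0.png',im[:,:,::-1])
    c=ctrl.calibration(n);print(n,c['fx'],c['cx'],c['cy'],c['R'],c['t'])
E
```

```text
0.0 [6.24381995e-01 7.20919386e-05 2.30045114e-01] [-2.22029782e+00 -2.22028385e+00  1.94566357e-03] 0.0187 0.0851715721996859
scene 595.7475304303705 315.26335571902706 238.35651971900083 [[-0.76184174  0.64776272  0.00078467]
 [ 0.45930956  0.54105303 -0.70448303]
 [-0.4567624  -0.53634417 -0.7097204 ]] [ 0.42978049 -0.22719402  1.95356589]
side 461.21137003192325 318.4084080884085 231.7440039736553 [[ 0.99744075 -0.07097284  0.00864866]
 [-0.03580619 -0.60055308 -0.79878277]
 [ 0.06188586  0.79642881 -0.60155738]] [-0.57744563  0.10481891  1.31541255]
```

View pics/scene0.png

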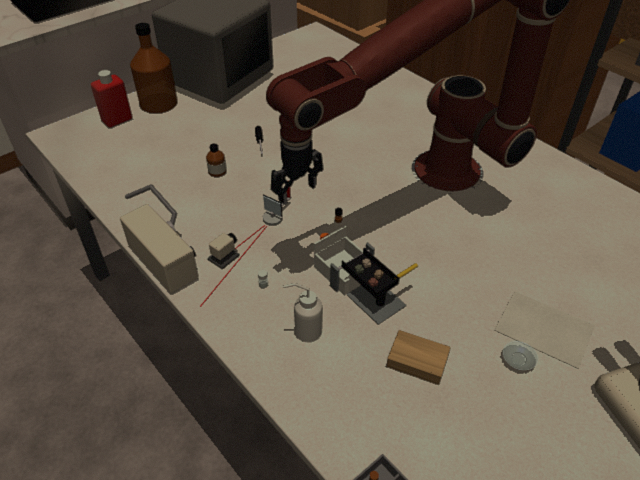

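View pics/side0.png

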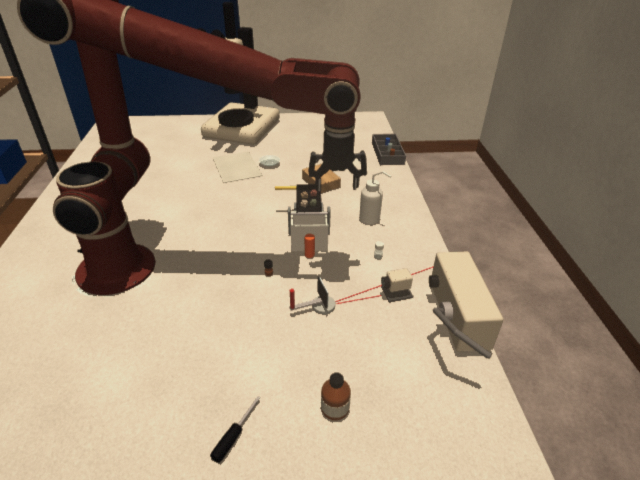

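Both views show the tray with its yellow handle (scene ~(408,270), side ~(287,187)), the marker (side (310,245)), the mirror (side (323,300)), its red post (side (292,299)) and the camera (side (397,283)).

```bash
cat > h.py <<'E'
from station import ctrl
import numpy as np, cv2
def ray(n,uv,c=None):
    c=c or ctrl.calibration(n);R=np.array(c['R']);t=np.array(c['t'])
    d=R.T@np.array([(uv[0]-c['cx'])/c['fx'],(uv[1]-c['cy'])/c['fy'],1]);return -R.T@t,d/np.linalg.norm(d)
def onz(n,uv,z,c=None):
    o,d=ray(n,uv,c);return o+d*(z-o[2])/d[2]
def tri(rs):
    A=sum(np.eye(3)-np.outer(d,d) for o,d in rs);b=sum((np.eye(3)-np.outer(d,d))@o for o,d in rs);return np.linalg.solve(A,b)
def proj(n,X,c=None):
    c=c or ctrl.calibration(n);p=np.array(c['R'])@X+np.array(c['t']);return np.array([c['fx']*p[0]/p[2]+c['cx'],c['fy']*p[1]/p[2]+c['cy']])
E
python3 - <<'E'
from h import *
np.set_printoptions(precision=4,suppress=True)
for n in("scene","side"):
    im=ctrl.get_image(n)
    for l in["tipper","tray","tray_handle","marker","mirror","mirror_post","camera_lens","beam","vial","clear_vial","wash_bottle","amber_bottle"]:
        r=ctrl.outline_of(n,l)
        for k in r[:2]:
            ys,xs=np.nonzero(k['mask']);print(n,l,round(k['conf'],2),np.round(k['rect']),xs.mean().round(1),ys.mean().round(1))
    hsv=cv2.cvtColor(im,cv2.COLOR_RGB2HSV)
    roi=(slice(150,320),slice(240,440))
    for nm,lo,hi in[("yel",(20,170,90),(32,255,255)),("red/or",(0,180,90),(12,255,255)),("red2",(172,170,60),(180,255,255))]:
        m=cv2.inRange(hsv,lo,hi);M=np.zeros_like(m);M[roi]=m[roi]
        k,_,s,ce=cv2.connectedComponentsWithStats(M)
        for i in range(1,k):
            if s[i,4]>12:print(n,nm,s[i],ce[i].round(1))
E
```

```text
scene tipper 0.94 [315. 227. 103.  98.] 358.1 274.7
scene tray 0.77 [339. 248.  80.  50.] 373.7 273.8
scene tray_handle 0.72 [343. 249.  73.  47.] 373.6 273.3
scene tray_handle 0.68 [202. 144.  23.  33.] 215.9 161.9
scene marker 0.71 [312. 224. 103.  99.] 358.2 274.8
scene mirror 0.89 [264. 185.  26.  32.] 275.0 204.1
scene mirror 0.45 [369. 278.  10.  10.] 373.0 281.9
scene mirror_post 0.71 [264. 189.  27.  25.] 275.1 203.9
scene mirror_post 0.27 [334. 208.  11.  13.] 338.4 214.7
scene beam 0.63 [207. 279.  16.  19.] 215.9 287.0
scene clear_vial 0.65 [259. 272.   6.  15.] 262.8 278.3
scene clear_vial 0.58 [313. 230. 106.  96.] 358.0 274.6
scene wash_bottle 0.96 [285. 282.  38.  59.] 307.1 314.8
scene amber_bottle 0.66 [313. 229. 104.  94.] 358.0 274.7
scene amber_bottle 0.61 [205. 142.  21.  35.] 215.8 161.3
scene yel [397 264  20  13  73] [406.9 270.2]
scene red/or [320 233   8   5  22] [323.1 234.5]
side tipper 0.83 [270. 182.  60.  76.] 307.3 221.4
side tipper 0.62 [322. 374.  27.  48.] 335.3 397.1
side tray 0.87 [275. 184.  49.  29.] 305.2 198.8
side tray_handle 0.88 [275. 184.  52.  36.] 305.0 199.1
side tray_handle 0.16 [210. 399.  51.  61.] 227.5 439.9
side marker 0.62 [274. 180.  57.  79.] 307.3 221.0
side marker 0.59 [292. 268. 120.  43.] 362.4 290.8
side mirror 0.69 [290. 277.  38.  35.] 310.1 297.5
side mirror_post 0.95 [287. 279.  40.  32.] 310.4 297.2
side camera_lens 0.68 [274. 181.  56.  78.] 307.6 221.6
side camera_lens 0.57 [288. 269. 126.  44.] 359.6 292.0
side beam 0.47 [273. 185.  57.  74.] 307.7 221.7
side vial 0.59 [263. 259.  10.  14.] 268.1 266.8
side amber_bottle 0.69 [322. 372.  26.  50.] 335.2 396.8
side red/or [305 235   9  22 159] [309.2 245.5]
```

```bash
python3 - <<'E'
import cv2,numpy as np
a=cv2.imread('pics/scene0.png')[180:330,250:430];b=cv2.imread('pics/side0.png')[170:320,250:430]
f=lambda x:cv2.resize(x,None,fx=4,fy=4,interpolation=cv2.INTER_CUBIC)[:,:]
# scene crop on the left half, side crop right half, each 400 wide x 600
A=cv2.imread('pics/scene0.png')[180:330,250:350];B=cv2.imread('pics/side0.png')[175:325,252:352]
cv2.imwrite('pics/c1.png',np.hstack([f(A),f(B)]))
E
```

```text
(no output)
```

View pics/c1.png

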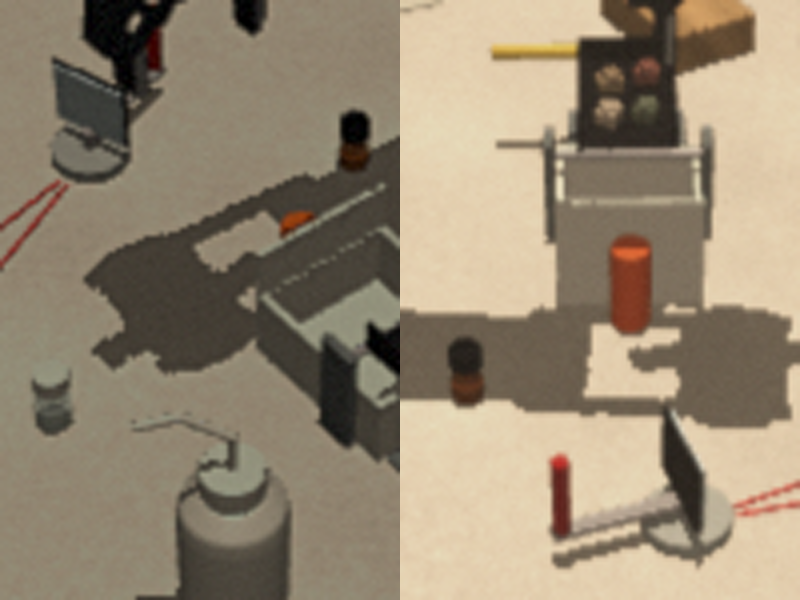

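```bash
python3 - <<'E'
from h import *
np.set_printoptions(precision=4,suppress=True)
P=lambda x,y:(252+(x-400)/4,175+y/4)
for nm,u,z in[("bar end",P(492,52),.087),("bar root",P(577,51),.087),("marker top",P(631,243),.07),("post top",P(561,462),.084),("post base",P(561,533),.027),("disk c",P(686,525),.01),("wallL top",P(556,202),.094),("wallR top",P(703,202),.094),("hingeblkL",P(549,130),.09),("hingeblkR",P(707,130),.09)]:
    print(nm,onz('side',u,z))
S=lambda x,y:(250+x/4,180+y/4)
print("scene marker top",onz('scene',(323,234),.07)); print("scene bar c",onz('scene',(406.9,270.2),.087)); print("scene disk", onz('scene',S(90,152),.01))
print("tri bar",tri([ray('scene',(416.5,264.5)),ray('side',P(492,52))]))
print("disk tri",tri([ray('scene',S(90,152)),ray('side',P(686,525))]))
for n in('scene','side'):
  im=cv2.imread(f'pics/{n}0.png');h=cv2.cvtColor(im,cv2.COLOR_BGR2HSV).astype(int)
  m=((h[...,0]>170)|(h[...,0]<8))&(h[...,1]>90)&(h[...,2]>80)
  if n=='scene': m[:, :195]=0;m[:, 268:]=0;m[:215]=0;m[310:]=0
  else: m[:,:334]=0;m[:,440:]=0;m[:260]=0;m[310:]=0
  ys,xs=np.nonzero(m)
  X=np.array([onz(n,(x,y),0.001) for x,y in zip(xs,ys)]);np.save(f'{n}_red.npy',X)
  print(n,len(X),X[np.argsort(X[:,0])][::max(1,len(X)//25)][:,:2].tolist())
E
```

```text
bar end [0.4553 0.2695 0.087 ]
bar root [0.5245 0.2671 0.087 ]
marker top [0.5553 0.0291 0.07  ]
post top [ 0.4992 -0.2069  0.084 ]
post base [ 0.4976 -0.2118  0.027 ]
disk c [ 0.5782 -0.1936  0.01  ]
wallL top [0.5024 0.0495 0.094 ]
wallR top [0.6082 0.0433 0.094 ]
hingeblkL [0.4993 0.1485 0.09  ]
hingeblkR [0.62   0.1415 0.09  ]
scene marker top [0.5529 0.0195 0.07  ]
scene bar c [0.4866 0.2707 0.087 ]
scene disk [ 0.5832 -0.1741  0.01  ]
tri bar [0.4541 0.2726 0.086 ]
disk tri [ 0.5782 -0.1832 -0.0002]
scene 172 [[0.6133786068934748, -0.16705215133623685], [0.6223983643948646, -0.17470867223834263], [0.6302988184411474, -0.1592377358146364], [0.6397894328922602, -0.15631744075969833], [0.648467278048427, -0.16916302431776042], [0.6578806645422409, -0.1662142707689518], [0.6656714516174752, -0.14579766450716747], [0.6740995956759311, -0.1637102536024284], [0.6819084633088863, -0.13827957644203148], [0.6901563391398419, -0.16123127635413237], [0.6993061942063791, -0.15834804623993515], [0.7060533156210836, -0.1587769652977049], [0.7159113480799919, -0.1253776008580718], [0.722654088
[... 1133 characters left out ...]
, [0.6699207075362884, -0.1455268080261456], [0.6758251854792593, -0.14208731423702925], [0.6833030726659842, -0.16512628441829025], [0.6898624262565347, -0.13913532118985839], [0.6958472565863674, -0.13566216569091583], [0.7018622768032219, -0.1321714902012059], [0.7079077159195802, -0.12866316181872195], [0.7137515019794122, -0.15957724420816521], [0.7197244830851437, -0.15619624522742426], [0.7255638700724177, -0.12193289293207044], [0.7310943932742113, -0.15313333091923265], [0.7406511277487244, -0.11496247970116058], [0.8420687495124259, -0.07626791832804858], [0.85829868349995, -0.06881295329968351], [0.877567733139919, -0.06145431853448424], [0.8912816392377061, -0.05366275110255181]]
```

```bash
python3 -m creep '[[0,270,-146,60,1.5],[0,270,-146,60,1.5],[0,270,-146,60,1.5],[0,270,-146,60,1.5],[0,270,-146,60,1.5],[0,270,-146,60,1.5],[0,270,-146,60,1.5],[0,270,-146,60,1.5],[0,270,-146,60,1.5],[0,270,-146,60,1.5],[0,270,-146,60,1.5],[0,270,-146,60,1.5]]' 40; python3 -m creep '[[0,0,0,0,0.12],[0,0,0,0,0.12],[0,0,0,0,0.12]]'
python3 - <<'E'
from h import *
np.set_printoptions(precision=4,suppress=True)
o=ctrl.get_obs();c=ctrl.calibration('wrist');im=ctrl.get_image('wrist')
import pickle;pickle.dump((o,c),open('w1.pkl','wb'));cv2.imwrite('pics/w1.png',im[:,:,::-1])
from scipy.spatial.transform import Rotation as Ro
print(o['t'],o['tool_pos'],Ro.from_rotvec(o['tool_rot']).as_matrix(),o['q'])
h=cv2.cvtColor(im,cv2.COLOR_RGB2HSV);m=cv2.inRange(h,(20,150,80),(34,255,255))
k,_,s,ce=cv2.connectedComponentsWithStats(m)
for i in range(1,k):
    if s[i,4]>60:print(s[i],ce[i],onz('wrist',ce[i],.087,c))
E
```

```text
t: 2.4
tool_pos: [0.4788, 0.2704, 0.1714]
tool_rot: [-3.138, -0.156, -0.0]
contact_force: [-0.4, -0.5, 0.6]
opening: 0.0852
t: 2.65
tool_pos: [0.479, 0.27, 0.1714]
tool_rot: [-3.141, 0.019, -0.0]
contact_force: [0.0, -0.3, 0.4]
opening: 0.0858
2.65 [0.479  0.27   0.1714] [[ 0.9999 -0.012   0.0001]
 [-0.012  -0.9999  0.    ]
 [ 0.0001 -0.     -1.    ]] [ 0.378  -0.0821  1.848   0.      1.3757  1.9608]
[  0   1  68  54 455] [34.9956 25.4242] [0.6106 0.4288 0.087 ]
[   0    0  141   88 2497] [69.4405 31.5174] [0.6073 0.4102 0.087 ]
[21 31 22 15 74] [33.     38.0676] [0.6043 0.4316 0.087 ]
[33 70 13 16 63] [38.8413 77.1587] [0.5839 0.4335 0.087 ]
[ 31  89  23  20 127] [ 43.4488 100.3543] [0.5712 0.434  0.087 ]
[ 310  178   20  103 1765] [318.8918 227.7813] [0.49   0.2709 0.087 ]
```

View pics/w1.png

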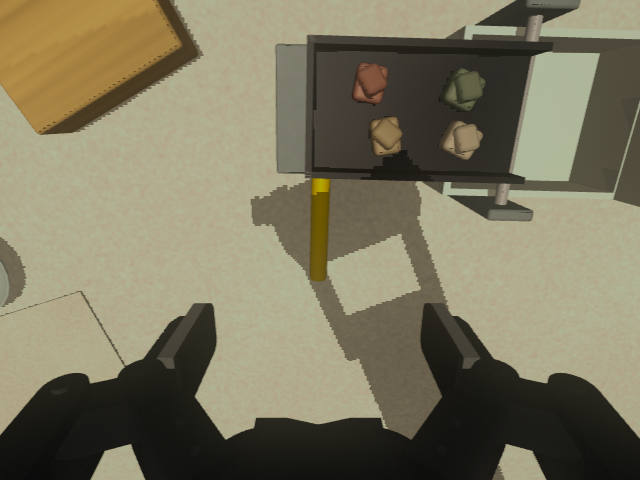

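The wrist view shows the tray with all four chips, and the bar running from its free end at (318,280) to its root at (320,178), centred between the fingers.

```bash
python3 - <<'E'
from h import *
import pickle
np.set_printoptions(precision=4,suppress=True)
o,c=pickle.load(open('w1.pkl','rb'))
f=lambda u,z:onz('wrist',u,z,c)
e=f((318,280),.087);r=f((320.5,178),.087);print(e,r,r-e)
# tray rim at z~.095, side wall edges; hinge rod
a=f((311,179),.09);b=f((523,182),.09);print(a,b,b-a)
a=f((535,10),.075);b=f((502,195),.075);print('hinge rod',a,b,b-a)
E
```

```text
[0.4519 0.2719 0.087 ] [0.523  0.2695 0.087 ] [ 0.0712 -0.0024  0.    ]
[0.523  0.2755 0.09  ] [0.5195 0.1421 0.09  ] [-0.0035 -0.1334  0.    ]
hinge rod [0.6176 0.1434 0.075 ] [0.5081 0.1463 0.075 ] [-0.1095  0.0029  0.    ]
```

```bash
python3 -m creep '[[0,0,0,35,0],[0,0,0,70,0],[0,0,-1,103,0],[0,0,-1,103,0],[120,0,-1,103,0],[255,0,-1,103,0],[255,0,-1,103,0],[255,0,-1,103,0],[255,0,-1,103,0],[255,0,-1,103,0],[255,0,-1,103,0],[255,0,-1,103,0]]' 30
python3 - <<'E'
import numpy as np
for th in np.arange(0,1.16,.1):
    a=th+.0957; print(round(th,2),'towards',round(125-125.6*np.cos(a),1),'up',round(125.6*np.sin(a)-12,1))
E
```

```text
t: 3.7
tool_pos: [0.4799, 0.2697, 0.07]
tool_rot: [3.139, -0.024, 0.003]
contact_force: [-1.1, -6.2, 6.1]
opening: 0.0113
0.0 towards -0.0 up 0.0
0.1 towards 1.8 up 12.4
0.2 towards 4.9 up 24.6
0.3 towards 9.1 up 36.4
0.4 towards 14.5 up 47.7
0.5 towards 21.0 up 58.5
0.6 towards 28.6 up 68.5
0.7 towards 37.1 up 77.7
0.8 towards 46.5 up 86.0
0.9 towards 56.7 up 93.4
1.0 towards 67.5 up 99.7
1.1 towards 79.0 up 104.9
```

```bash
python3 -m creep '[[255,0,1,-6,0],[255,0,2,-12,0],[255,0,3,-18.5,0],[255,0,5,-24.5,0],[255,0,7,-30.5,0],[255,0,9,-36.5,0],[255,0,12,-42,0],[255,0,14.5,-47.5,0],[255,0,18,-53,0],[255,-1,21,-58.5,0],[255,-1,25,-63.5,0],[255,-1,28.5,-68.5,0]]'; python3 -m creep '[[255,0,4,-4.5,0],[255,0,8.5,-9,0],[255,0,13,-13.5,0],[255,0,18,-17.5,0],[255,-1,23,-21,0],[255,-1,28,-25,0],[255,-1,33,-28,0],[255,-1,39,-31,0],[255,-1,45,-34,0],[255,-1,50,-36,0],[255,-1,50,-36,0],[255,-1,50,-36,0]]'
python3 - <<'E'
from h import *
c=ctrl.calibration('scene');im=ctrl.get_image('scene');s=ctrl.get_image('side');w=ctrl.get_image('wrist')
f=lambda x,k:cv2.resize(x,k,interpolation=cv2.INTER_CUBIC)
A=f(im[200:320,300:420],(400,400));B=f(s[150:260,255:365],(400,400));cv2.imwrite('pics/c2.png',np.hstack([A,B])[:,:,::-1])
E
```

```text
t: 4.7
tool_pos: [0.4788, 0.2434, 0.1386]
tool_rot: [-3.138, 0.024, -0.006]
contact_force: [5.6, 3.7, -2.1]
opening: 0.0107
t: 5.7
tool_pos: [0.477, 0.1951, 0.1779]
tool_rot: [-3.135, 0.023, -0.007]
contact_force: [-1.5, 6.1, 11.5]
opening: 0.0109
```

View pics/c2.png

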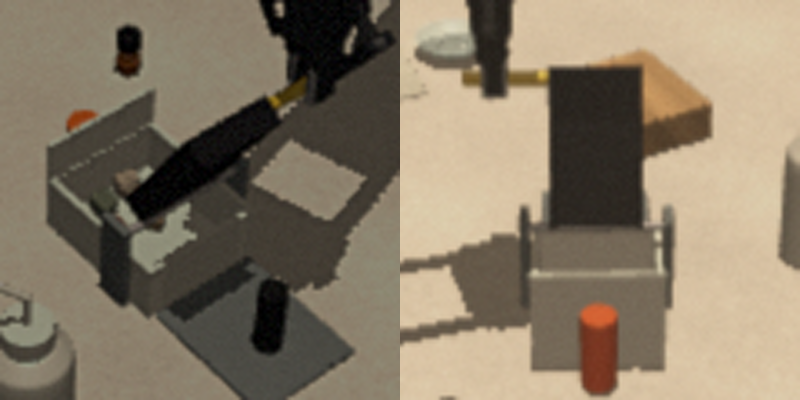

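The tray is empty and black in both views, with chips lying in the dish. I'm lowering it along the same arc.

```bash
python3 -m creep '[[255,0,-11,5,0],[255,0,-22,11,0],[255,0,-32,18.5,0],[255,1,-41.5,27,0],[255,1,-50,36,0],[255,1,-57.5,46,0],[255,1,-64,57,0],[255,1,-69.5,68,0],[255,2,-73.5,80,0],[255,2,-76.5,92,0],[255,2,-78.5,104,0],[255,2,-78.5,105,0]]'; python3 -m creep '[[255,0,0,0,0],[0,0,0,0,0],[0,0,0,0,0],[0,0,0,0,0],[0,0,0,0,0],[0,0,0,0,0],[0,0,0,-30,0],[0,0,0,-70,0],[0,0,0,-110,0],[0,0,0,-140,0]]'
python3 - <<'E'
from h import *
ctrl.get_image('wrist');c=ctrl.calibration('wrist');o=ctrl.get_obs();w=ctrl.get_image('wrist');s=ctrl.get_image('side')
print(o['t'],o['tool_pos'],o['tool_rot'])
cv2.imwrite('pics/c3.png',np.hstack([cv2.resize(w,(400,300)),cv2.resize(s[150:260,240:387],(400,300),interpolation=cv2.INTER_CUBIC)])[:,:,::-1])
E
```

```text
t: 6.85
tool_pos: [0.4799, 0.2697, 0.0683]
tool_rot: [3.137, -0.022, 0.0]
contact_force: [0.7, -8.3, 15.5]
opening: 0.0105
t: 7.68
tool_pos: [0.4793, 0.2713, 0.2109]
tool_rot: [-3.141, 0.023, -0.003]
contact_force: [1.0, 0.5, 0.9]
opening: 0.0854
7.7333 [0.48238442 0.27263387 0.21810136] [-3.13638028  0.02306861 -0.01902471]
```

View pics/c3.png

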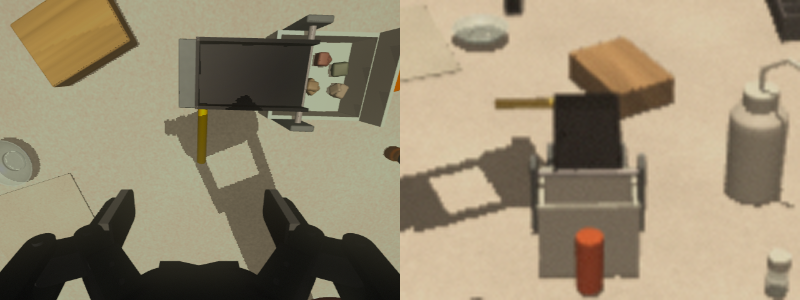

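Four chips show in the dish at wrist crop (312–345, 58–92), and the tray is level. I'm moving on, with a wrist look at the marker on the way.

```bash
python3 -m creep '[[0,0,235,0,0],[0,0,235,0,0],[0,0,235,0,0],[0,0,235,0,0],[0,0,235,0,0],[0,0,235,0,0],[0,0,235,0,0],[0,0,235,0,0]]'
python3 - <<'E'
from h import *
import pickle
c=ctrl.calibration('wrist');w=ctrl.get_image('wrist');pickle.dump(c,open('w2.pkl','wb'));cv2.imwrite('pics/w2.png',w[:,:,::-1])
h=cv2.cvtColor(w,cv2.COLOR_RGB2HSV);m=cv2.inRange(h,(0,170,60),(14,255,255))
k,_,s,ce=cv2.connectedComponentsWithStats(m)
for i in range(1,k):
    if s[i,4]>300:print(s[i],ce[i],onz('wrist',ce[i],.07,c))
# bright top face only
m2=cv2.inRange(h,(0,170,150),(14,255,255));k,_,s,ce=cv2.connectedComponentsWithStats(m2)
for i in range(1,k):
    if s[i,4]>200:print('top',s[i],ce[i],onz('wrist',ce[i],.07,c),proj('wrist',np.array([.5553,.0291,.07]),c))
E
python3 -m creep '[[0,0,245,20,-0.5],[0,0,245,20,-0.5],[0,0,245,20,-0.5],[0,0,245,20,-0.5],[0,0,245,20,-0.5],[0,0,245,20,-0.5],[0,0,245,20,-0.5],[0,0,245,20,-0.5]]'
python3 - <<'E'
from h import *
import pickle
c=ctrl.calibration('wrist');o=ctrl.get_obs();w=ctrl.get_image('wrist');pickle.dump((o,c),open('w3.pkl','wb'));cv2.imwrite('pics/w3.png',w[:,:,::-1])
print(o['t'])
w2=cv2.imread('pics/w2.png')
cv2.imwrite('pics/c4.png',np.vstack([cv2.resize(w2[:240],(640,240)),w[:350,:,::-1]]))
E
```

```text
t: 8.5
tool_pos: [0.4744, 0.035, 0.2059]
tool_rot: [-3.141, 0.029, 0.005]
contact_force: [0.3, -0.4, 0.3]
opening: 0.0853
t: 9.22
tool_pos: [0.4715, -0.2106, 0.1864]
tool_rot: [-3.049, -0.75, 0.003]
contact_force: [0.2, 0.4, -0.5]
opening: 0.0854
9.2167
```

View pics/c4.png

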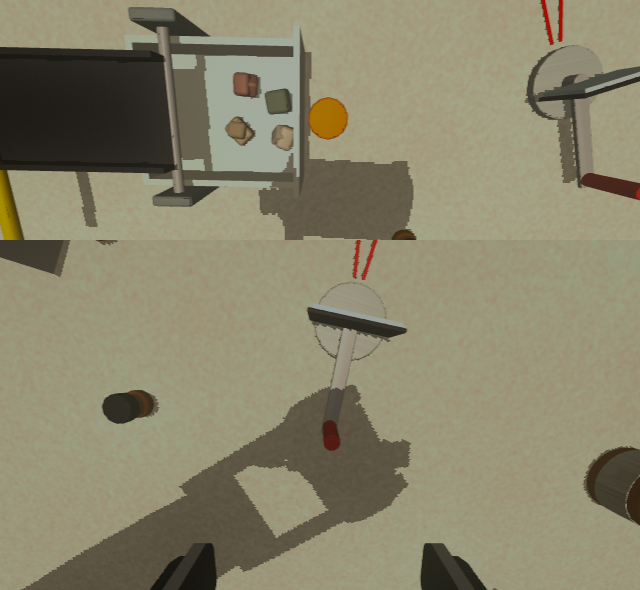

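```bash
python3 - <<'E'
from h import *
import pickle
np.set_printoptions(precision=4,suppress=True)
c2=pickle.load(open('w2.pkl','rb'));o,c=pickle.load(open('w3.pkl','rb'))
M=onz('w',(328,118),.07,c2)[:2]
post=onz('w',(332,202),.086,c)[:2]; pv=onz('w',(350,80.5),.006,c)[:2]; pv2=onz('w',(565,83),.006,c2)[:2]
print('marker',M,'post',post,'pivot',pv,pv2,'len',np.linalg.norm(post-pv))
from scipy.spatial.transform import Rotation as Ro
R=Ro.from_rotvec(o['tool_rot']).as_matrix();print(o['tool_pos'],R)
# rest beam line from overview
rp=np.load('scene_red.npy')[:,:2];far=rp[rp[:,0]>.75]
p=np.polyfit(far[:,0],far[:,1],1);beam0=np.arctan(p[0]);print('beam0',beam0,'line y at pivot x',np.polyval(p,pv[0]))
f0=np.arctan2(*(pv-post)[::-1]);print('facing from post',f0)
for P in(pv,(pv+pv2)/2):
    d=M-P;be=np.arctan2(d[1],d[0]);f1=f0+(be-beam0)/2
    # alternative: facing rest = beam0-.105
    f0b=beam0-.105;
    tgt=P-.085*np.array([np.cos(f1),np.sin(f1)]);tb=P-.085*np.array([np.cos(f0b+(be-beam0)/2),np.sin(f0b+(be-beam0)/2)])
    print('beam need',be,'turn',f1-f0,'post tgt',tgt,tb)
    for fr in(.25,.5,.75,1):
        f=f0+(f1-f0)*fr;t=P-.085*np.array([np.cos(f),np.sin(f)]);print(fr,'tool mm from post',(R.T@np.r_[t-post,0])*1000)
print('tool to post',(R.T@np.r_[post-o['tool_pos'][:2],0])*1000)
E
```

```text
marker [0.5541 0.0279] post [ 0.4978 -0.2061] pivot [ 0.5807 -0.1815] [ 0.5793 -0.1833] len 0.0865107047059093
[ 0.4715 -0.2106  0.1864] [[ 0.8858  0.4641 -0.0022]
 [ 0.4641 -0.8858  0.0007]
 [-0.0016 -0.0016 -1.    ]]
beam0 0.3901799112560243 line y at pivot x -0.18071312317635777
facing from post 0.28846363918152806
beam need 1.697415992743306 turn 0.6536180407436408 post tgt [ 0.5307 -0.2503] [ 0.5305 -0.2501]
0.25 tool mm from post [-0.0741 14.0778 -0.0227]
0.5 tool mm from post [ 0.633  27.9336 -0.0464]
0.75 tool mm from post [ 3.5847 41.4899 -0.0732]
1 tool mm from post [ 8.7024 54.3855 -0.1024]
beam need 1.6936192660040708 turn 0.6517196773740233 post tgt [ 0.5299 -0.251 ] [ 0.5297 -0.2509]
0.25 tool mm from post [-1.0988 14.4887 -0.0217]
0.5 tool mm from post [-0.4036 28.3049 -0.0453]
0.75 tool mm from post [ 2.5235 41.8254 -0.072 ]
1 tool mm from post [ 7.605  54.692  -0.1011]
tool to post [25.3685  8.2305 -0.0545]
```

The wrist views give the marker top at (328,118) in w2, the post top at (332,202) and the pivot disk at (350,80) in w3. The geometry is consistent: the mirror needs 0.653 rad.

```bash
python3 -m creep '[[0,25,8,0,0],[0,25,8,0,0],[0,25,8,40,0],[0,25,8,80,0],[0,25,8,115,0],[0,25,8,134,0],[0,25,8,134,0],[120,25,8,134,0],[255,25,8,134,0],[255,25,8,134,0],[255,25,8,134,0],[255,25,8,134,0]]' 50; python3 -m creep '[[255,0,0,0,0],[255,0,0,0,0],[255,0,0,0,0],[255,0,0,0,0]]'
```

```text
t: 10.27
tool_pos: [0.4987, -0.2049, 0.0557]
tool_rot: [3.048, 0.754, 0.004]
contact_force: [-0.8, 0.1, -0.3]
opening: 0.0256
t: 10.6
tool_pos: [0.4991, -0.2063, 0.0554]
tool_rot: [3.045, 0.753, 0.005]
contact_force: [3.1, -4.6, 0.0]
opening: 0.0103
```

```bash
python3 -m creep '[[255,0,5,0,0],[255,-0.5,10,0,0],[255,-0.5,15,0,0],[255,-0.5,20,0,0],[255,-0.5,25,0,0],[255,0,30,0,0],[255,1,35,0,0],[255,2,40,0,0],[255,4,45,0,0],[255,6,50,0,0],[255,8,54.5,0,0],[255,8,54.5,0,0]]'; python3 -m creep '[[255,0,0,0,0],[255,0,0,0,0],[255,0,0,0,0]]'
python3 - <<'E'
from h import *
o=ctrl.get_obs();s=ctrl.get_image('side');n=ctrl.get_image('scene');cv2.imwrite('pics/side5.png',s[:,:,::-1])
P=np.array([.580,-.182]);d=P-o['tool_pos'][:2];print(o['t'],o['tool_pos'],o['contact_force'],'facing',np.arctan2(d[1],d[0]),'len',np.linalg.norm(d),'need ~.942')
f=lambda x,k:cv2.resize(x,k,interpolation=cv2.INTER_CUBIC)
cv2.imwrite('pics/c5.png',np.hstack([f(n[180:300,240:360],(400,400)),f(s[190:340,260:410],(400,400))])[:,:,::-1])
E
```

```text
t: 11.6
tool_pos: [0.5296, -0.25, 0.055]
tool_rot: [3.05, 0.754, -0.004]
contact_force: [-5.9, -0.3, 7.6]
opening: 0.0106
t: 11.85
tool_pos: [0.5293, -0.2498, 0.055]
tool_rot: [3.049, 0.754, -0.004]
contact_force: [-6.1, -0.4, 6.8]
opening: 0.0107
11.85 [ 0.52934656 -0.249774    0.0550354 ] [-6.09197701 -0.3618216   6.82452784] facing 0.9289693146129148 len 0.08461138662882442 need ~.942
```

View pics/c5.png

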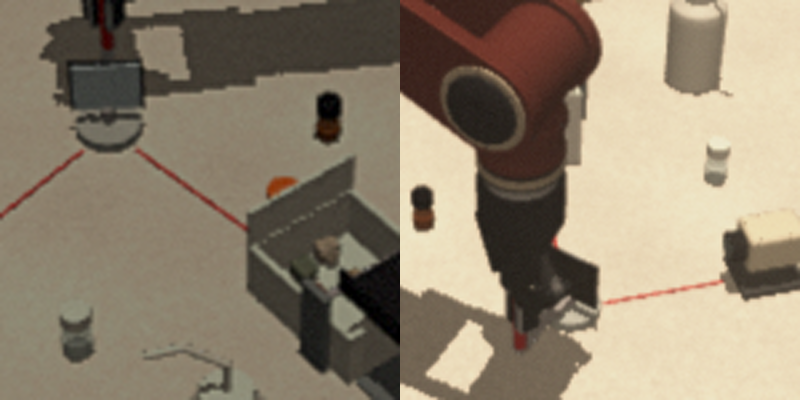

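The scene view shows the reflected line running from crop (138,150) to the dish corner at (247,230). I'm measuring how far it passes from the marker.

```bash
python3 - <<'E'
from h import *
n=ctrl.get_image('scene');h=cv2.cvtColor(n,cv2.COLOR_RGB2HSV).astype(int)
m=((h[...,0]>168)|(h[...,0]<8))&(h[...,1]>90)&(h[...,2]>70)
def fit(x0,x1,y0,y1):
    ys,xs=np.nonzero(m[y0:y1,x0:x1]);X=np.array([onz('scene',(x+x0,y+y0),.001)[:2] for x,y in zip(xs,ys)])
    l=cv2.fitLine(X.astype(np.float32),cv2.DIST_HUBER,0,1e-4,1e-4).ravel();return l[:2],l[2:],len(X)
d,p,k=fit(282,314,225,249)
if d[1]<0:d=-d
P=np.array([.580,-.182]);M=np.array([.5541,.0279]);nrm=np.array([-d[1],d[0]])
print('dir',np.arctan2(d[1],d[0]),k,'marker offset in beam y mm',1000*nrm@(M-p),'pivot offset',1000*nrm@(P-p))
d2,p2,k2=fit(200,266,224,260);d2=d2*np.sign(d2[0]);n2=np.array([-d2[1],d2[0]]);print('cam',np.arctan2(d2[1],d2[0]),k2,'pivot off',1000*n2@(P-p2), 'isect',p+d*np.linalg.solve(np.c_[d,-d2],p2-p)[0])
E
```

```text
dir 1.6526924 55 marker offset in beam y mm 8.439995497216454 pivot offset -0.20243198081081293
cam 0.18557373 42 pivot off -0.7202666980489341 isect [ 0.5797407  -0.18131582]
```

```bash
python3 -m creep '[[255,0.4,0.8,0,0],[255,0.8,1.7,0,0],[255,0.8,1.7,0,0],[255,0.8,1.7,0,0],[255,0.8,1.7,0,0],[255,0.8,1.7,0,0]]'
python3 - <<'E'
from h import *
n=ctrl.get_image('scene');h=cv2.cvtColor(n,cv2.COLOR_RGB2HSV).astype(int)
m=((h[...,0]>168)|(h[...,0]<8))&(h[...,1]>90)&(h[...,2]>70)
x0,y0=282,225;ys,xs=np.nonzero(m[y0:249,x0:314]);X=np.array([onz('scene',(x+x0,y+y0),.001)[:2] for x,y in zip(xs,ys)])
l=cv2.fitLine(X.astype(np.float32),cv2.DIST_HUBER,0,1e-4,1e-4).ravel();d,p=l[:2],l[2:];d=d*np.sign(d[1])
nrm=np.array([-d[1],d[0]]);print(np.arctan2(d[1],d[0]),1000*nrm@(np.array([.5541,.0279])-p),1000*nrm@(np.array([.58,-.182])-p),ctrl.get_obs()['contact_force'])
w=ctrl.get_image('wrist');cv2.imwrite('pics/c6.png',np.hstack([cv2.resize(w,(400,300)),cv2.resize(n[185:290,280:420],(400,300))])[:,:,::-1])
E
```

```text
t: 12.5
tool_pos: [0.5305, -0.2507, 0.055]
tool_rot: [-3.049, -0.754, 0.005]
contact_force: [-7.4, 0.1, 7.8]
opening: 0.0102
1.682892 1.7307475950435036 -0.5270881151004626 [-6.66048616 -0.08883409  9.02954679]
```

View pics/c6.png

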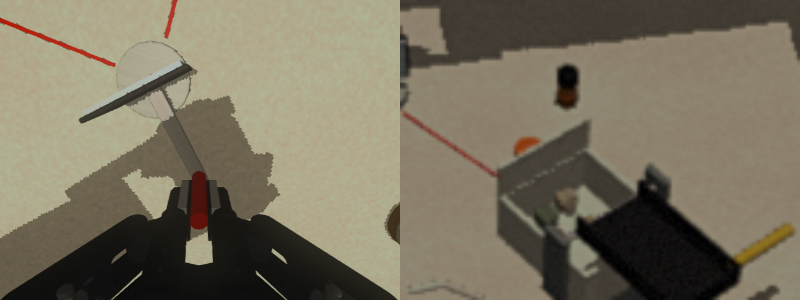

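The fingers hold the post, the line passes 1.7 mm from the marker's centre, and the tray is flat. I'm handing in.

```bash
python3 -c "
from station import ctrl
print(ctrl.finish_job())"
```

```text
the job is handed in; nothing more can be done
None
```

I tipped the tray to about 1.1 rad, so all four chips slid into the dish, and lowered it flat again. I then gripped the red post, turned the mirror by about 0.67 rad, and handed the job in at about 12.6 s while still holding it.

**Last checks:**
- **Chips:** The wrist view after lowering showed all four chips in the dish. The last scene view shows only some of them, because a wall hides the rest.
- **Tray:** It looked level in the last picture.
- **Reflected line:** It passed about 1.7 mm from the marker's centre, against the 15 mm limit. It was 8.4 mm off before a small correction. The last stretch of the line behind the dish corner was hidden, so this comes from fitting the visible part.
- **Holding:** The fingers were closed on the post with a 50 N grip setting, and the arm read about 7 N sideways.
- **Bystanders:** None looked disturbed in the views taken. I did not measure their positions or check them all at the end.

No check failed. The only disagreement was a first marker estimate from the scene camera, about 1 cm off because the post was partly hidden. The wrist and side views agreed with each other, and I used the wrist one.

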